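# Line up the hand-gel bottles by height on the counter display

## Task

Set up the till-side display: stand the four white hand-gel bottles on the four metal discs of the dark plinth, one centred on each disc, in order of height, with the tallest on the disc nearest the card terminal and the shortest on the disc farthest from it. Never let a bottle tip over, and leave the card terminal and the coin dish where they are.

Things in the scene. Friction and masses are not known exactly. Their poses are not given: they have to be found in the camera images.
- bottle_a_center (a point): the smallest of four white plastic hand-gel bottles with black screw caps, standing upright on the counter: 62 mm tall, 36 mm diameter; the straight round body reaches 43 mm up, above it a shoulder and a cap 22 mm wide. Graspable from any side. Weighs 35 to 70 g. The point is on the bottle's axis, half-way up (31 mm above its underside); z is its axis, up when upright
- bottle_b_center (a point): the second smallest of four white plastic hand-gel bottles with black screw caps, standing upright on the counter: 80 mm tall, 42 mm diameter; the straight round body reaches 56 mm up, above it a shoulder and a cap 26 mm wide. Graspable from any side. Weighs 63 to 126 g. The point is on the bottle's axis, half-way up (40 mm above its underside); z is its axis, up when upright
- bottle_c_center (a point): the second largest of four white plastic hand-gel bottles with black screw caps, standing upright on the counter: 98 mm tall, 48 mm diameter; the straight round body reaches 69 mm up, above it a shoulder and a cap 30 mm wide. Graspable from any side. Weighs 98 to 196 g. The point is on the bottle's axis, half-way up (49 mm above its underside); z is its axis, up when upright
- bottle_d_center (a point): the largest of four white plastic hand-gel bottles with black screw caps, standing upright on the counter: 116 mm tall, 54 mm diameter; the straight round body reaches 81 mm up, above it a shoulder and a cap 33 mm wide. Graspable from any side. Weighs 140 to 280 g. The point is on the bottle's axis, half-way up (58 mm above its underside); z is its axis, up when upright
- disc1: one of four identical fixed bright metal discs, 64 mm across and 3 mm thick, in a straight row 95 mm apart on a fixed dark plinth (90 mm deep, 380 mm long, its top 25 mm above the counter); this one is number 1 counted from the robot's left. Origin: centre of its underside, on the plinth's top; y runs along the row towards disc 1, z up. A bottle stands on its top face, 3 mm above the origin
- disc2: one of four identical fixed bright metal discs, 64 mm across and 3 mm thick, in a straight row 95 mm apart on a fixed dark plinth (90 mm deep, 380 mm long, its top 25 mm above the counter); this one is number 2 counted from the robot's left. Origin: centre of its underside, on the plinth's top; y runs along the row towards disc 1, z up. A bottle stands on its top face, 3 mm above the origin
- disc3: one of four identical fixed bright metal discs, 64 mm across and 3 mm thick, in a straight row 95 mm apart on a fixed dark plinth (90 mm deep, 380 mm long, its top 25 mm above the counter); this one is number 3 counted from the robot's left. Origin: centre of its underside, on the plinth's top; y runs along the row towards disc 1, z up. A bottle stands on its top face, 3 mm above the origin
- disc4: one of four identical fixed bright metal discs, 64 mm across and 3 mm thick, in a straight row 95 mm apart on a fixed dark plinth (90 mm deep, 380 mm long, its top 25 mm above the counter); this one is number 4 counted from the robot's left. Origin: centre of its underside, on the plinth's top; y runs along the row towards disc 1, z up. A bottle stands on its top face, 3 mm above the origin
- terminal: loose black card-payment terminal, 165 x 78 x 33 mm high, with a green screen and grey keys, lying flat on the counter just past one end of the row of discs, 275 mm from the row's middle; which end differs from start to start. Origin: centre of its underside; x along its length
- dish: loose round grey plastic coin dish, 100 mm across, 22 mm high, on the counter just past the other end of the row. Origin: centre of its underside
Mind the look-alikes: they are no part of the job. Leave any turquoise look-alike of the part that bears bottle_c_center alone.

How it is judged:
By the outcome, as a careful person would: the job done as asked, in the order asked, and still so for the second after the job is handed in, with the robot touching nothing.
It also fails if it takes over 120 s, if anything falls off the work surface, if the arm or the gripper's body presses on something with over 40 N, if the wrist force passes 120 N, or if a joint passes its speed limit or range.

## Robot

A 7-joint arm with a two-finger parallel gripper is mounted at the origin on the work surface. World frame = base frame: x ahead of the robot, y to its left, z up, the work surface at z = 0. Lengths are in m, angles in rad, forces in N, time in s.
With the tool pointing down it reaches from about 0.425 to 0.825 m from the base axis. Payload 3.6 kg.
Tool frame: the origin (TCP) lies on the centre line of the jaws, within the pads' length; the fingertips stand 22 mm ahead of it and the grasp point (between the pads) lies 3 mm ahead of it (bot.tips_ahead is the distance from the TCP to the fingertips, in m); z points along the fingers, y is the line along which they close (so a half turn about z gives the same grasp; the last joint's range is limited). The gripper opens to 93 mm and grips with 3 to 60 N. Pads are 15 mm wide; open, the fingers measure 128 mm over their backs; the gripper's body (75 mm by 188 mm) begins 65 mm behind the grasp point.
Start: joints at [1.103, 0.615, -0.013, 1.423, 0.008, 1.103, -0.04], TCP at [0.277, -0.588, 0.241] pointing down, gripper open.
Joint ranges: [-3.12, 3.12], [-0.3, 2.06], [-1.34, 1.32], [0.26, 2.42], [-1.36, 4.5], [0.01, 1.98], [-2.84, 2.84]. Speed limits (rad/s): [2.79, 2.79, 3.14, 3.14, 3.14, 3.14, 3.14].

## Interface

Orientations are given as [roll, pitch, yaw] about the fixed x, y, z axes, in that order (R = Rz(yaw) Ry(pitch) Rx(roll)).
In Python, from rig import monitor, viewer, ticket, bot gives the robot as it stands. The module is installed in compiled form; this text tells all that it offers.
- The arm moves only by the tool play_rows, never from a script. Its argument "increments" is text: rows parted by semicolons, each of 7 numbers parted by spaces: the shift along the tool's x, y, z in units of 60 cm (1.0 is 60 cm), then the turn, a rotation vector about the tool's x, y, z in units of 2 pi rad (1.0 is 2 pi rad), then the closure, from 0 (fully open) to 1 (shut). In form: x y z rx ry rz claw; .... A call has 1 to 20 rows; each row shifts and turns the commanded pose from where the row before left it, along the tool's axes as they then stand; what a row does not reach is not made up. A row lasts 1/8 s, in which the tool goes at most 62.5 mm and 10.7 degrees, less where a joint would pass 70% of its speed; a pose out of reach is approached as far as the arm can. A call with a number of a shift or a turn outside -1 to 1 is refused whole. A call with a gripper value outside its range is refused whole. The fingers move at their own pace and stop on an object; "newtons" is the grip in N (left out, the last holds). Time passes only in rows, so rows that do not move let the fingers close. It gives the time, the measured TCP pose, the force, the opening and the grip force at its end, in the units of the state.
- monitor.get_obs(): the state, without advancing time (a new reading comes with each control period).
- viewer.camera(name): name is "scene" or "top" or "wrist"; returns (picture, depth): 480x640x3 uint8, blue, green, red; 480x640 float32, m along the optical axis (not along the pixel's ray), 0 where there is no reading.
- viewer.camera_params(name): a dict with "mtx" (3x3 intrinsics, pixels), "origin" and "orientation" of the camera in the world. Camera axes: x right, y down, z forward; pixel columns grow to the right and rows downward; lengths in m; the calibration is good to about 2 mm. The wrist camera is an equidistant fisheye: a pixel r from the principal point sees the ray r / f radians off the axis. A picture is of the moment at which its call begins: read the wrist's pose just before it. camera_params takes no time and is no camera call; for the wrist camera it gives the pose at the moment of the call.
- ticket.close_job(): hands the job in; it is judged then, once.
The state is a dict: "time_s": time; "joint_pos": joint angles; "joint_velocities": joint speeds; "joint_torque": joint torques, N m; "position": TCP position; "tcp_rot": TCP orientation; "ft_force": force on the tool from outside, world axes, zero at the start; "ft_torque": the same for the moment, N m; "gripper_width": finger opening in m; "gripper_force": force on a finger pad.
Only numpy, scipy, OpenCV 4.12 (cv2) and the standard library are available. Lean on these libraries where they do the work, as an engineer would, in place of code of your own. Each camera call takes 0.05 s, during which the arm holds its last target. There are 200 camera calls.

## Working session

There is one attempt and no reset: what is moved stays moved. The work goes in short steps, Python scripts to look and compute and a tool call to move; the robot and the scene stay as the last step left them, time stands still between calls to the robot, and variables do not carry over. Pictures are saved under pics/ and viewed, at most 14 in all, crops included, and the job is handed in when it is done.

Besides the shell and the picture viewer there is one more tool, called after ">>>" as name(argument=value, ...), one argument or row to a line, values as JSON. play_rows: Moves the arm, as the interface text tells. Shifts and turns lie within -1 to 1; 1 stands for 60 cm of shift or 2 pi rad of turn. Its arguments: {"type":"object","properties":{"increments":{"type":"string"},"newtons":{"type":"number"}},"required":["increments"]}

```bash
mkdir -p pics
python3 - <<'E'
from rig import monitor, viewer, ticket, bot
import cv2,numpy as np
o=monitor.get_obs(); print(o)
for n in("scene","top"):
    p,d=viewer.camera(n); cv2.imwrite(f"pics/{n}0.png",p); np.save(f"pics/{n}0.npy",d); print(n,viewer.camera_params(n))
print(bot.tips_ahead)
E
```

```text
{'time_s': 0.0, 'joint_pos': array([ 1.10350244,  0.61590152, -0.01262159,  1.42489969,  0.00811832,
        1.10341231, -0.04038484]), 'joint_velocities': array([-0.00089008,  0.00083201, -0.00154635, -0.00038926, -0.00124255,
       -0.00032243,  0.00078819]), 'joint_torque': array([-1.02808006e-04, -4.58931756e+01,  2.08597840e-01, -1.65741241e+01,
       -6.11917907e-02,  2.04284198e-02,  2.28304025e-04]), 'position': array([ 0.27701672, -0.58719265,  0.23949234]), 'tcp_rot': array([-3.13902280e+00,  5.06901436e-05,  4.40888193e-01]), 'ft_force': array([0.52527224, 0.68957926, 0.09178125]), 'ft_torque': array([ 0.00992231, -0.05507508,  0.02736306]), 'gripper_force': 0.0, 'gripper_width': 0.09271229261580763}
scene {'mtx': array([[446.70444211,   0.        , 319.19518267],
       [  0.        , 446.70444211, 241.1087274 ],
       [  0.        ,   0.        ,   1.        ]]), 'origin': array([ 1.05065642, -0.31345007,  0.59848499]), 'orientation': array([-2.30453535,  0.0023484 ,  1.0203961 ])}
top {'mtx': array([[560.40686683,   0.        , 326.89653069],
       [  0.        , 560.40686683, 233.06469598],
       [  0.        ,   0.        ,   1.        ]]), 'origin': array([0.30132399, 0.0030775 , 1.16259498]), 'orientation': array([-2.95130067,  0.01609922, -1.56628601])}
0.022
```

View pics/scene0.png

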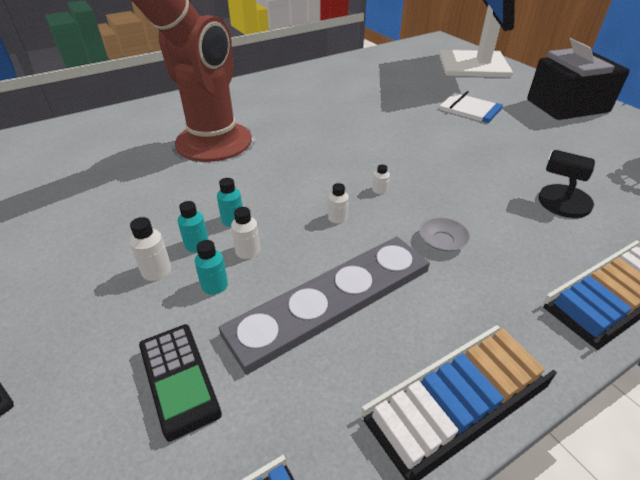

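View pics/top0.png

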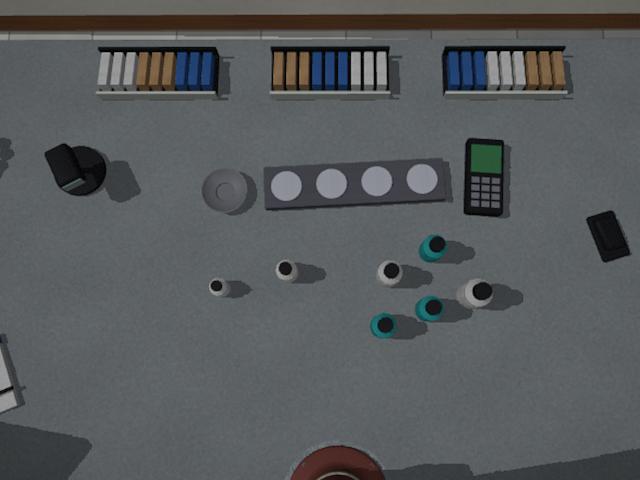

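The scene view shows the terminal at the robot's right, so disc 4 is nearest to it. In the top view the white bottles are a at (219,288), b at (286,270), c at (389,273) and d at (476,293), with turquoise ones at (433,247), (429,308) and (383,325). The discs are at (286..422, ~183) and the terminal is at (485,178).

```bash
cat > h.py <<'E'
import cv2,numpy as np
from scipy.spatial.transform import Rotation as R
from rig import monitor, viewer, ticket, bot
def ray(n,u,v,z,P=None):
    P=P or viewer.camera_params(n)
    d=R.from_euler('xyz',P['orientation']).as_matrix()@np.linalg.solve(P['mtx'],[u,v,1.])
    o=P['origin']; return o+d*(z-o[2])/d[2]
def cloud(n,d):
    P=viewer.camera_params(n); v,u=np.mgrid[:480,:640]
    c=np.stack([u,v,np.ones_like(u)],-1)@np.linalg.inv(P['mtx']).T*d[...,None]
    return c@R.from_euler('xyz',P['orientation']).as_matrix().T+P['origin']
E
python3 - <<'E'
from h import *
im=cv2.imread('pics/top0.png'); d=np.load('pics/top0.npy'); X=cloud('top',d)
print('table z',np.median(X[230,100:200,2]))
g=im.max(2)
for n,u,v,h in [('a',219,288,.062),('b',286,270,.08),('c',389,273,.098),('d',476,293,.116),('t1',433,247,.098),('t2',429,308,.098),('t3',383,325,.098)]:
    w=np.zeros(g.shape,np.uint8); cv2.circle(w,(u,v),22,255,-1)
    m=(w>0)&(X[...,2]>h-.012)&(d>0)
    ys,xs=np.nonzero(m); cu,cv_=(xs.min()+xs.max())/2,(ys.min()+ys.max())/2
    print(n,m.sum(),'ray',ray('top',xs.mean(),ys.mean(),h-.004).round(4),'cloud',X[m].mean(0).round(4),'max z',X[m][:,2].max().round(3))
hsv=cv2.cvtColor(im,cv2.COLOR_BGR2HSV)
m=((g>130)&(hsv[...,1]<60)).astype(np.uint8); m[:150]=0;m[215:]=0;m[:,:262]=0;m[:,448:]=0
n,l,s,c=cv2.connectedComponentsWithStats(m)
for i in range(1,n):
    if s[i,4]>200: print('disc',s[i],c[i].round(1),ray('top',*c[i],.028).round(4))
for nm,(u,v),z in [('dish',(225,191),.02),('term',(485,178),.033)]: print(nm,ray('top',u,v,z))
E
```

```text
table z -0.00025807628632879
a 111 ray [0.4072 0.2418 0.058 ] cloud [0.407  0.2413 0.0603] max z 0.066
b 146 ray [0.44   0.1042 0.076 ] cloud [0.4396 0.1039 0.0791] max z 0.087
c 193 ray [ 0.4341 -0.1016  0.094 ] cloud [ 0.4337 -0.1012  0.0974] max z 0.103
d 275 ray [ 0.3942 -0.269   0.112 ] cloud [ 0.3939 -0.2681  0.1151] max z 0.12
t1 199 ray [ 0.4856 -0.1903  0.094 ] cloud [ 0.4851 -0.1898  0.0968] max z 0.102
t2 211 ray [ 0.3646 -0.1798  0.094 ] cloud [ 0.3644 -0.1793  0.0972] max z 0.104
t3 196 ray [ 0.3311 -0.0884  0.094 ] cloud [ 0.331  -0.088   0.0975] max z 0.104
disc [407 165  30  29 682] [421.5 178.5] [ 0.6366 -0.1754  0.028 ]
disc [362 167  30  29 683] [376.3 180.9] [ 0.6314 -0.0807  0.028 ]
disc [316 169  30  29 679] [331.  183.2] [0.6264 0.0142 0.028 ]
disc [271 172  30  29 680] [285.8 185.7] [0.621 0.109 0.028]
dish [0.61158942 0.2382594  0.02      ]
term [ 0.63611211 -0.30656506  0.033     ]
```

>>> play_rows(
  increments="0 0 0 0 0 -0.0257 0;0 0 0 0 0 -0.0257 0;0 0 0 0 0 -0.0257 0;0 0 0 0 0 -0.0257 0;0 0 0 0 0 -0.0257 0;0 0 0 0 0 -0.0257 0;0 0 0 0 0 -0.0257 0;0.068 0.031 0 0 0 0 0;0.068 0.031 0 0 0 0 0;0.068 0.031 0 0 0 0 0;0.068 0.031 0 0 0 0 0;0.068 0.031 0 0 0 0 0;0.068 0.031 0 0 0 0 0;0.068 0.031 0 0 0 0 0;0.068 0.031 0 0 0 0 0;0.068 0.031 0 0 0 0 0;0.068 0.031 0 0 0 0 0;0.068 0.031 0 0 0 0 0;0.068 0.031 0 0 0 0 0",
  newtons=15,
)

```text
time_s: 2.48
position: [0.5005, -0.0969, 0.2404]
tcp_rot: [-3.141, 0.0, 1.571]
ft_force: [0.4, -1.2, 0.3]
gripper_width: 0.0931
gripper_force: 0.0
```

>>> play_rows(
  increments="0.0627 -0.0173 0 0 0 0 0;0.0627 -0.0173 0 0 0 0 0;0.0627 -0.0173 0 0 0 0 0;0.0627 -0.0173 0 0 0 0 0;0.0627 -0.0173 0 0 0 0 0;0.0627 -0.0173 0 0 0 0 0;0.0627 -0.0173 0 0 0 0 0;0.0627 -0.0173 0 0 0 0 0;0.0627 -0.0173 0 0 0 0 0;0 0 0.0458 0 0 0 0;0 0 0.0458 0 0 0 0;0 0 0.0458 0 0 0 0;0 0 0.0458 0 0 0 0;0 0 0 0 0 0 0",
)

```text
time_s: 4.22
position: [0.4055, 0.2394, 0.1291]
tcp_rot: [-3.137, 0.003, 1.571]
ft_force: [0.0, 0.5, 2.0]
gripper_width: 0.0933
gripper_force: 0.0
```

Run:
```python
from h import *
P=viewer.camera_params('wrist'); p,d=viewer.camera('wrist'); cv2.imwrite('pics/w1.png',p); np.save('pics/w1.npy',d); print(P)
print(monitor.get_obs()['position'],monitor.get_obs()['joint_pos'])
```

```text
{'mtx': array([[371.64829954,   0.        , 318.42856737],
       [  0.        , 371.64829954, 243.24756129],
       [  0.        ,   0.        ,   1.        ]]), 'origin': array([0.4065557 , 0.30953363, 0.27242229]), 'orientation': array([2.88501404e+00, 3.83253733e-03, 2.26560023e-03])}
[0.40636027 0.24014005 0.13037363] [-0.30135886  0.53311119 -0.4022843   2.04203357  0.34277934  0.63242794
 -0.93276022]
```

View pics/w1.png

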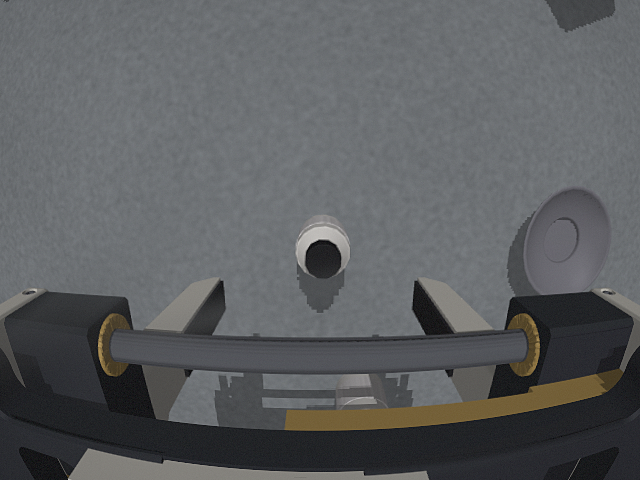

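The wrist view shows bottle a alone, cap top at about (323,258), with the fingers clear on both sides and the dish at the right. I'll measure the cap by code.

```bash
cat >> h.py <<'E'
def wray(u,v,z,P):
    m=P['mtx']; a=np.array([(u-m[0,2])/m[0,0],(v-m[1,2])/m[1,1]]); r=np.hypot(*a)+1e-12
    d=R.from_euler('xyz',P['orientation']).as_matrix()@np.r_[a/r*np.sin(r),np.cos(r)]
    return P['origin']+d*(z-P['origin'][2])/d[2]
def cap(im,P,u,v,z,th=55):
    n,l,s,c=cv2.connectedComponentsWithStats((im.max(2)<th).astype(np.uint8))
    i=l[v,u]; m=(l==i); px=np.argwhere(m)[:,::-1]
    (cx,cy),r=cv2.minEnclosingCircle(px.astype(np.float32))
    return c[i],(cx,cy,r),wray(*c[i],z,P),s[i]
E
python3 - <<'E'
from h import *
P={'mtx':np.array([[371.648,0,318.4286],[0,371.648,243.2476],[0,0,1]]),'origin':np.array([.4065557,.30953363,.27242229]),'orientation':np.array([2.88501404,3.83253733e-03,2.26560023e-03])}
im=cv2.imread('pics/w1.png'); print(cap(im,P,323,258,.060))
d=np.load('pics/w1.npy'); print(d[258,323])
E
```

```text
(array([322.72735675, 258.82439926]), (322.5, 258.7432556152344, 19.06731414794922), array([0.40845964, 0.24418094, 0.06      ]), array([ 306,  240,   35,   38, 1082], dtype=int32))
0.22004463
```

>>> play_rows(
  increments="0.0032 0.002 0.039 0 0 0 0;0 0 0.039 0 0 0 0;0 0 0.039 0 0 0 0;0 0 0.039 0 0 0 0;0 0 0 0 0 0 0;0 0 0 0 0 0 1;0 0 0 0 0 0 1;0 0 0 0 0 0 1;0 0 0 0 0 0 1;0 0 0 0 0 0 1;0 0 0 0 0 0 1",
)

```text
time_s: 5.65
position: [0.408, 0.2423, 0.0372]
tcp_rot: [-3.142, -0.0, 1.571]
ft_force: [0.7, -0.8, 0.1]
gripper_width: 0.0374
gripper_force: 0.0
```

>>> play_rows(
  increments="0 0 0 0 0 0 1;0 0 0 0 0 0 1;0 0 -0.02 0 0 0 1;0 0 -0.05 0 0 0 1;0 0 -0.05 0 0 0 1;0 0 -0.05 0 0 0 1;0 0 -0.03 0 0 0 1;-0.0369 0.0592 0 0 0 0 1;-0.0369 0.0592 0 0 0 0 1;-0.0369 0.0592 0 0 0 0 1;-0.0369 0.0592 0 0 0 0 1;-0.0369 0.0592 0 0 0 0 1;-0.0369 0.0592 0 0 0 0 1;0 0 0.04 0 0 0 1;0 0 0.04 0 0 0 1;0 0 0.04 0 0 0 1;0 0 0 0 0 0 1",
)

```text
time_s: 7.78
position: [0.6195, 0.1089, 0.0838]
tcp_rot: [-3.137, 0.001, 1.571]
ft_force: [0.2, -0.8, -0.7]
gripper_width: 0.036
gripper_force: 15.0
```

Run:
```python
from h import *
P=viewer.camera_params('wrist'); p,d=viewer.camera('wrist'); cv2.imwrite('pics/w2.png',p)
import pickle; pickle.dump(P,open('pics/w2.pkl','wb'))
print(monitor.get_obs()['position'],monitor.get_obs()['gripper_force'])
hsv=cv2.cvtColor(p,cv2.COLOR_BGR2HSV)
n,l,s,c=cv2.connectedComponentsWithStats(((p.max(2)>120)&(hsv[...,1]<60)).astype(np.uint8))
for i in range(1,n):
    if s[i,4]>400: print(s[i],c[i],wray(*c[i],.028,P))
```

```text
[0.62072683 0.10934467 0.08521686] 14.999847114086151
[     0      0    640    338 155643] [312.47317901 157.17919213] [0.61668148 0.17411122 0.028     ]
[593 206  47 112 961] [617.87721124 271.93860562] [0.83974906 0.10577463 0.028     ]
[  67  355   47   57 1391] [ 89.90582315 382.56074766] [0.44452742 0.01566878 0.028     ]
[532 356  31  48 759] [545.74703557 376.12648221] [0.791166   0.02408072 0.028     ]
[ 283  374   94   36 3009] [329.29411765 392.27118644] [0.62730174 0.02548359 0.028     ]
[  72  448  357   32 4612] [203.35277537 470.99111015] [ 0.526155   -0.06603761  0.028     ]
```

View pics/w2.png

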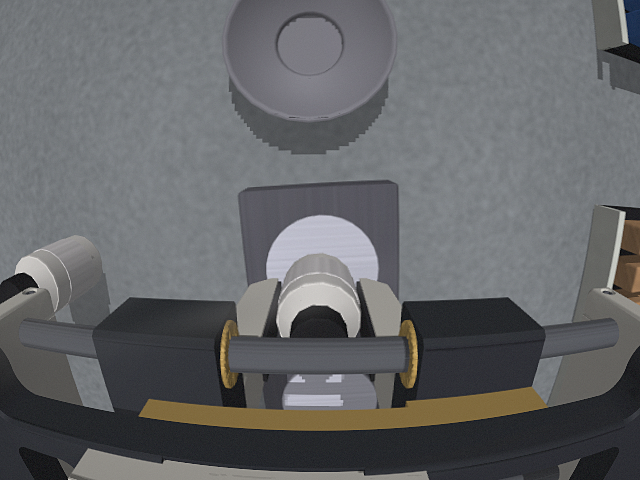

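The wrist view shows bottle a held upright over disc 1, with the disc's far edge at (323,214) and its sides at x = 267 and 379. That puts the disc centre near (0.622, 0.110).

>>> play_rows(
  increments="0.001 0.002 0.008 0 0 0 1;0 0 0.008 0 0 0 1;0 0 0.008 0 0 0 1;0 0 0.007 0 0 0 1;0 0 0 0 0 0 1;0 0 0 0 0 0 1",
)

```text
time_s: 8.57
position: [0.6224, 0.1102, 0.0666]
tcp_rot: [3.141, -0.0, 1.571]
ft_force: [0.2, -0.0, 0.0]
gripper_width: 0.036
gripper_force: 15.0
```

>>> play_rows(
  increments="0 0 0.002 0 0 0 1;0 0 0 0 0 0 1;0 0 0 0 0 0 0.5;0 0 0 0 0 0 0.3;0 0 0 0 0 0 0;0 0 0 0 0 0 0;0 0 0 0 0 0 0;0 0 -0.03 0 0 0 0;0 0 -0.05 0 0 0 0;0 0 -0.06 0 0 0 0;0 0 -0.06 0 0 0 0;-0.002 -0.0607 0 0 0 0 0;-0.002 -0.0607 0 0 0 0 0;-0.002 -0.0607 0 0 0 0 0;-0.002 -0.0607 0 0 0 0 0;-0.002 -0.0607 0 0 0 0 0;0 0 0 0 0 0 0",
)

```text
time_s: 10.7
position: [0.438, 0.1041, 0.1866]
tcp_rot: [-3.142, 0.001, 1.573]
ft_force: [0.3, -0.1, -0.1]
gripper_width: 0.0931
gripper_force: 0.0
```

```bash
cat >> h.py <<'E'
def look(f):
    import pickle
    P=viewer.camera_params('wrist'); p,d=viewer.camera('wrist'); cv2.imwrite(f'pics/{f}.png',p); pickle.dump(P,open(f'pics/{f}.pkl','wb'))
    print(monitor.get_obs()['position']); return p,P
def blobs(p,P,z,th=55):
    n,l,s,c=cv2.connectedComponentsWithStats((p.max(2)<th).astype(np.uint8))
    for i in range(1,n):
        if 300<s[i,4]<6000: print(s[i],c[i].round(1),wray(*c[i],z,P).round(4))
E
python3 - <<'E'
from h import *
p,P=look('w3'); blobs(p,P,.078)
p,d=viewer.camera('top'); cv2.imwrite('pics/top1.png',p); X=cloud('top',d)
m=(X[...,2]>.075)&(X[...,2]<.1)&(abs(X[...,0]-.622)<.03)&(abs(X[...,1]-.11)<.03); ys,xs=np.nonzero(m)
if len(xs): print('a',len(xs),ray('top',xs.mean(),ys.mean(),.087),X[m].mean(0))
E
```

```text
[0.44028783 0.10429259 0.18669108]
[461 175  14 129 999] [468.1 237. ] [0.5492 0.1136 0.078 ]
[ 307  227   34   39 1035] [323.1 245.8] [0.442  0.1065 0.078 ]
[539 229  27  29 610] [551.9 242.8] [0.6279 0.1095 0.078 ]
[200 281  25  30 363] [215.3 297.8] [0.3611 0.0655 0.078 ]
[ 412  281   43   55 1084] [428.3 313.3] [0.5236 0.0529 0.078 ]
a 142 [0.61939615 0.10829983 0.087     ] [0.61976261 0.10841705 0.08572218]
```

View pics/top1.png

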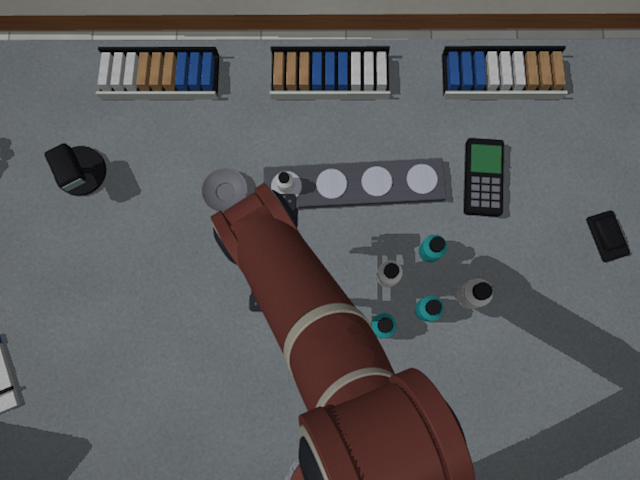

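Bottle a stands centred on disc 1: the top view puts its cap at (285,178), within 2 mm of the disc. Next is b.

>>> play_rows(
  increments="0 0 0.0472 0 0 0 0;0 0 0.0472 0 0 0 0;0 0 0.0472 0 0 0 0;0 0 0.0472 0 0 0 0;0 0 0.0472 0 0 0 0;0 0 0 0 0 0 0;0 0 0 0 0 0 1;0 0 0 0 0 0 1;0 0 0 0 0 0 1;0 0 0 0 0 0 1;0 0 0 0 0 0 1;0 0 0 0 0 0 1;0 0 0 0 0 0 1;0 0 0 0 0 0 1",
  newtons=18,
)

```text
time_s: 12.55
position: [0.4404, 0.1041, 0.0439]
tcp_rot: [3.141, -0.0, 1.571]
ft_force: [-0.2, -0.9, 2.4]
gripper_width: 0.0421
gripper_force: 18.0
```

>>> play_rows(
  increments="0 0 -0.02 0 0 0 1;0 0 -0.05 0 0 0 1;0 0 -0.05 0 0 0 1;0 0 -0.05 0 0 0 1;0 0 -0.03 0 0 0 1;-0.0295 0.0625 0 0 0 0 1;-0.0295 0.0625 0 0 0 0 1;-0.0295 0.0625 0 0 0 0 1;-0.0295 0.0625 0 0 0 0 1;-0.0295 0.0625 0 0 0 0 1;0 0 0.045 0 0 0 1;0 0 0.045 0 0 0 1;0 0 0.035 0 0 0 1;0 0 0.012 0 0 0 1;0 0 0.01 0 0 0 1;0 0 0 0 0 0 1;0 0 0 0 0 0 1",
)

```text
time_s: 14.68
position: [0.6283, 0.0158, 0.0765]
tcp_rot: [3.14, -0.0, 1.571]
ft_force: [0.3, -0.4, -1.8]
gripper_width: 0.0417
gripper_force: 18.0
```

>>> play_rows(
  increments="0 0 0.004 0 0 0 1;0 0 0.004 0 0 0 1;0 0 0 0 0 0 1;0 0 0 0 0 0 0.5;0 0 0 0 0 0 0.3;0 0 0 0 0 0 0;0 0 0 0 0 0 0;0 0 0 0 0 0 0;0 0 -0.03 0 0 0 0;0 0 -0.06 0 0 0 0;0 0 -0.08 0 0 0 0;0 0 -0.08 0 0 0 0",
)

```text
time_s: 16.18
position: [0.6278, 0.0158, 0.2236]
tcp_rot: [3.14, -0.0, 1.571]
ft_force: [0.5, 0.3, 0.1]
gripper_width: 0.0928
gripper_force: 0.0
```

>>> play_rows(
  increments="0 0 0 0 0 0.0278 0;0 0 0 0 0 0.0278 0;0 0 0 0 0 0.0278 0;0 0 0 0 0 0.0278 0;0 0 0 0 0 0.0278 0;0 0 0 0 0 0.0278 0;0 0 0 0 0 0.0278 0;0 0 0 0 0 0.0278 0;0 0 0 0 0 0.0276 0;-0.0537 0.0324 0 0 0 0 0;-0.0537 0.0324 0 0 0 0 0;-0.0537 0.0324 0 0 0 0 0;-0.0537 0.0324 0 0 0 0 0;-0.0537 0.0324 0 0 0 0 0;-0.0537 0.0324 0 0 0 0 0;0 0 0 0 0 0 0",
)

```text
time_s: 18.18
position: [0.4325, -0.1025, 0.222]
tcp_rot: [3.141, -0.0, -0.003]
ft_force: [0.7, -0.3, 0.7]
gripper_width: 0.0931
gripper_force: 0.0
```

Run:
```python
from h import *
p,P=look('w4'); blobs(p,P,.095)
print(P['origin'],monitor.get_obs()['tcp_rot'])
p,d=viewer.camera('top'); cv2.imwrite('pics/top2.png',p); X=cloud('top',d)
m=(X[...,2]>.095)&(X[...,2]<.12)&(abs(X[...,0]-.627)<.03)&(abs(X[...,1]-.015)<.03); ys,xs=np.nonzero(m)
if len(xs): print('b',len(xs),ray('top',xs.mean(),ys.mean(),.105),X[m].mean(0))
```

```text
[ 0.43440394 -0.1013956   0.22206336]
[145   0  36  15 399] [162.7   5.7] [0.624  0.0191 0.095 ]
[ 476    0   73  105 3905] [507.2  56.2] [ 0.5843 -0.2513  0.095 ]
[ 65  20  25  24 460] [76.9 31.7] [0.6181 0.1025 0.095 ]
[336  56 107   5 396] [390.3  57.7] [ 0.5719 -0.1548  0.095 ]
[ 78  58 240  40 941] [196.3  74.3] [ 0.5622 -0.0116  0.095 ]
[ 413  152   42   38 1240] [433.3 170. ] [ 0.4887 -0.1881  0.095 ]
[ 298  216   38   41 1209] [316.6 236.3] [ 0.4377 -0.1009  0.095 ]
[199 281  26  32 325] [215.1 297.2] [ 0.3874 -0.0186  0.095 ]
[ 0.50220447 -0.10215918  0.3654565 ] [ 3.14156750e+00 -2.37469400e-03 -1.03671154e-03]
b 154 [0.62617745 0.01546555 0.105     ] [0.62569929 0.01544648 0.10654442]
```

View pics/w4.png

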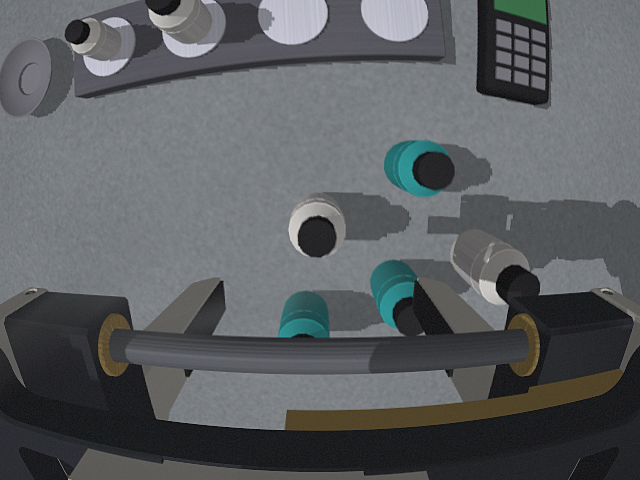

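The wrist view shows c at cap (317,236), with turquoise bottles at (433,170), (405,300) and (305,320). The open fingers descend clear of them along y. Bottle b sits within 1.5 mm of disc 2.

>>> play_rows(
  increments="0.0015 0 0.05 0 0 0 0;0 0 0.05 0 0 0 0;0 0 0.05 0 0 0 0;0 0 0.05 0 0 0 0;0 0 0.05 0 0 0 0;0 0 0.023 0 0 0 0;0 0 0 0 0 0 0;0 0 0 0 0 0 1;0 0 0 0 0 0 1;0 0 0 0 0 0 1;0 0 0 0 0 0 1;0 0 0 0 0 0 1;0 0 0 0 0 0 1;0 0 0 0 0 0 1;0 0 0 0 0 0 1",
  newtons=22,
)

```text
time_s: 20.15
position: [0.4355, -0.1011, 0.0571]
tcp_rot: [3.142, -0.0, 0.0]
ft_force: [0.2, -0.9, 1.8]
gripper_width: 0.048
gripper_force: 22.0
```

>>> play_rows(
  increments="0 0 -0.02 0 0 0 1;0 0 -0.06 0 0 0 1;0 0 -0.06 0 0 0 1;0 0 -0.06 0 0 0 1;0 0 -0.05 0 0 0 1;0.0549 -0.0058 0 0 0 0 1;0.0549 -0.0058 0 0 0 0 1;0.0549 -0.0058 0 0 0 0 1;0.0549 -0.0058 0 0 0 0 1;0.0549 -0.0058 0 0 0 0 1;0.0549 -0.0058 0 0 0 0 1;0 0 0.05 0 0 0 1;0 0 0.05 0 0 0 1;0 0 0.05 0 0 0 1;0 0 0.033 0 0 0 1;0 0 0.012 0 0 0 1;0 0 0 0 0 0 1;0 0 0 0 0 0 1",
)

```text
time_s: 22.4
position: [0.6338, -0.0801, 0.0911]
tcp_rot: [3.141, -0.002, 0.0]
ft_force: [0.4, -1.3, -1.3]
gripper_width: 0.0479
gripper_force: 22.0
```

>>> play_rows(
  increments="-0.001 0 0.005 0 0 0 1;0 0 0.0035 0 0 0 1;0 0 0 0 0 0 1;0 0 0 0 0 0 0.4;0 0 0 0 0 0 0.3;0 0 0 0 0 0 0.25;0 0 0 0 0 0 0.25;0 0 0 0 0 0 0.25;0 0 -0.03 0 0 0 0.25;0 0 -0.06 0 0 0 0.25;0 0 -0.08 0 0 0 0.25;0 0 -0.08 0 0 0 0;0 0 0 0 0 0 0",
)

```text
time_s: 24.02
position: [0.6354, -0.0804, 0.2414]
tcp_rot: [3.14, -0.012, 0.0]
ft_force: [-0.2, 0.2, -1.4]
gripper_width: 0.0852
gripper_force: 0.0
```

>>> play_rows(
  increments="0 0 0 0 0 -0.0278 0;0 0 0 0 0 -0.0278 0;0 0 0 0 0 -0.0278 0;0 0 0 0 0 -0.0278 0;0 0 0 0 0 -0.0278 0;0 0 0 0 0 -0.0278 0;0 0 0 0 0 -0.0278 0;0 0 0 0 0 -0.0278 0;0 0 0 0 0 -0.0276 0;-0.0391 -0.0496 0 0 0 0 0;-0.0391 -0.0496 0 0 0 0 0;-0.0391 -0.0496 0 0 0 0 0;-0.0391 -0.0496 0 0 0 0 0;-0.0391 -0.0496 0 0 0 0 0;-0.0391 -0.0496 0 0 0 0 0;-0.0391 -0.0496 0 0 0 0 0;-0.0391 -0.0496 0 0 0 0 0;0 0 0 0 0 0 0;0 0 0 0 0 0 0",
)

```text
time_s: 26.4
position: [0.3948, -0.2673, 0.2349]
tcp_rot: [3.141, -0.001, 1.572]
ft_force: [0.3, 0.9, -0.2]
gripper_width: 0.0929
gripper_force: 0.0
```

Run:
```python
from h import *
p,P=look('w5'); blobs(p,P,.113)
print(P['origin'],monitor.get_obs()['tcp_rot'])
p,d=viewer.camera('top'); cv2.imwrite('pics/top3.png',p); X=cloud('top',d)
m=(X[...,2]>.11)&(X[...,2]<.14)&(abs(X[...,0]-.632)<.03)&(abs(X[...,1]+.08)<.03); ys,xs=np.nonzero(m)
if len(xs): print('c',len(xs),ray('top',xs.mean(),ys.mean(),.123),X[m].mean(0))
```

```text
[ 0.3952512  -0.26694104  0.23495023]
[  0   0  22  49 677] [ 7.7 17.9] [ 0.099  -0.0452  0.113 ]
[  0   0  41  66 915] [24.6 33.2] [ 0.1277 -0.0694  0.113 ]
[ 12   0  64  98 379] [54.6 50.2] [ 0.1697 -0.0963  0.113 ]
[ 219    0   40   38 1167] [239.2  18.1] [ 0.3376 -0.0976  0.113 ]
[ 489    0   21  182 1612] [501.6  89.8] [ 0.5354 -0.1448  0.113 ]
[575  18  36  35 948] [592.2  35.8] [ 0.6353 -0.0779  0.113 ]
[ 262  108   38   38 1093] [280.6 126.5] [ 0.3687 -0.1813  0.113 ]
[ 414  125   41   37 1166] [434.3 143. ] [ 0.4799 -0.1907  0.113 ]
[ 466  216  130   75 4182] [517.7 251. ] [ 0.5597 -0.2726  0.113 ]
[ 298  221   44   48 1652] [319.2 244.3] [ 0.3962 -0.2672  0.113 ]
[ 412  281   42   55 1071] [428.3 313.4] [ 0.4849 -0.3249  0.113 ]
[  5 292  47  28 334] [ 27.8 307.3] [ 0.1032 -0.3336  0.113 ]
[ 0.39516242 -0.19764533  0.37842794] [ 3.14081374e+00 -5.68806743e-04  1.57288390e+00]
c 209 [ 0.62995336 -0.08031517  0.123     ] [ 0.62960242 -0.08022131  0.12410363]
```

View pics/w5.png

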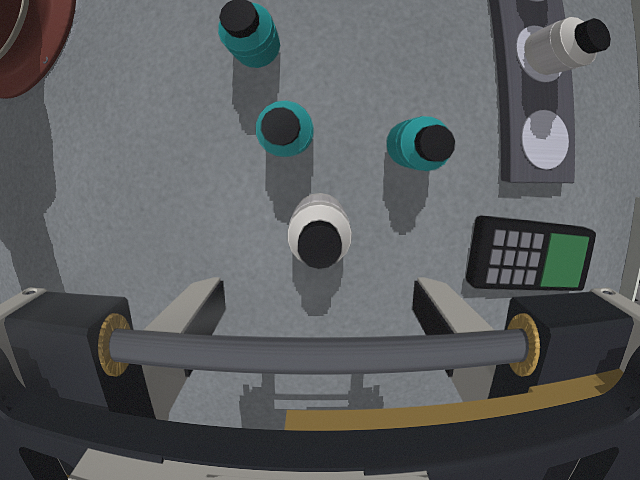

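The wrist view shows d at cap (319,244), directly between the fingers, with nothing in the closing line.

>>> play_rows(
  increments="-0.003 0.001 0.05 0 0 0 0;0 0 0.05 0 0 0 0;0 0 0.05 0 0 0 0;0 0 0.05 0 0 0 0;0 0 0.05 0 0 0 0;0 0 0.031 0 0 0 0;0 0 0 0 0 0 0;0 0 0 0 0 0 1;0 0 0 0 0 0 1;0 0 0 0 0 0 1;0 0 0 0 0 0 1;0 0 0 0 0 0 1;0 0 0 0 0 0 1;0 0 0 0 0 0 1",
  newtons=26,
)

```text
time_s: 28.25
position: [0.3953, -0.2699, 0.0665]
tcp_rot: [3.141, 0.0, 1.571]
ft_force: [0.1, 0.7, 4.0]
gripper_width: 0.0538
gripper_force: 26.0
```

>>> play_rows(
  increments="0 0 -0.02 0 0 0 1;0 0 -0.06 0 0 0 1;0 0 -0.07 0 0 0 1;0 0 -0.07 0 0 0 1;0 0 -0.06 0 0 0 1;0 0 -0.02 0 0 0 1;0.0198 0.0507 0 0 0 0 1;0.0198 0.0507 0 0 0 0 1;0.0198 0.0507 0 0 0 0 1;0.0198 0.0507 0 0 0 0 1;0.0198 0.0507 0 0 0 0 1;0.0198 0.0507 0 0 0 0 1;0.0198 0.0507 0 0 0 0 1;0.0198 0.0507 0 0 0 0 1;0 0 0 0 0 0 1",
)

```text
time_s: 30.12
position: [0.6391, -0.1717, 0.2436]
tcp_rot: [-3.139, -0.003, 1.575]
ft_force: [-0.2, 0.2, -3.1]
gripper_width: 0.0538
gripper_force: 26.0
```

>>> play_rows(
  increments="0 0 0.05 0 0 0 1;0 0 0.05 0 0 0 1;0 0 0.05 0 0 0 1;0 0 0.05 0 0 0 1;0 0 0.03 0 0 0 1;0 0 0.01 0 0 0 1;0 0 0 0 0 0 1;0 0 0 0 0 0 1",
)

```text
time_s: 31.12
position: [0.6392, -0.1746, 0.1036]
tcp_rot: [3.139, 0.0, 1.571]
ft_force: [0.4, 0.4, -2.2]
gripper_width: 0.0539
gripper_force: 26.0
```

>>> play_rows(
  increments="-0.001 0 0.008 0 0 0 1;0 0 0.0055 0 0 0 1;0 0 0 0 0 0 1;0 0 0 0 0 0 1;0 0 0 0 0 0 0.35;0 0 0 0 0 0 0.25;0 0 0 0 0 0 0.15;0 0 0 0 0 0 0;0 0 0 0 0 0 0;0 0 -0.03 0 0 0 0;0 0 -0.06 0 0 0 0;0 0 -0.08 0 0 0 0;0 0 -0.08 0 0 0 0;0 -0.07 0 0 0 0 0;0 -0.07 0 0 0 0 0;0 -0.07 0 0 0 0 0;0 0 0 0 0 0 0",
)

```text
time_s: 33.25
position: [0.5097, -0.1756, 0.2456]
tcp_rot: [-3.14, 0.002, 1.57]
ft_force: [0.9, -0.1, 0.6]
gripper_width: 0.0934
gripper_force: 0.0
```

Run:
```python
from h import *
p,d=viewer.camera('top'); cv2.imwrite('pics/top4.png',p); X=cloud('top',d)
s,_=viewer.camera('scene'); cv2.imwrite('pics/scene4.png',s)
for n,h,x,y in [('a',.09,.621,.109),('b',.108,.6264,.0142),('c',.126,.6314,-.0807),('d',.144,.6366,-.1754)]:
    m=(X[...,2]>h-.012)&(X[...,2]<h+.02)&(abs(X[...,0]-x)<.03)&(abs(X[...,1]-y)<.03); ys,xs=np.nonzero(m)
    if len(xs): r=ray('top',xs.mean(),ys.mean(),h-.003); print(n,len(xs),(r[:2]-[x,y]).round(4),X[m][:,2].max())
print(monitor.get_obs()['ft_force'])
```

```text
a 115 [-0.0004  0.0003] 0.0958883329647795
b 150 [0.     0.0015] 0.11309666709123367
c 198 [-0.0009  0.0001] 0.13107578024992428
d 79 [-0.0007  0.0104] 0.14785957266620575
[-0.0049087  -0.53576289 -0.10009583]
```

View pics/scene4.png

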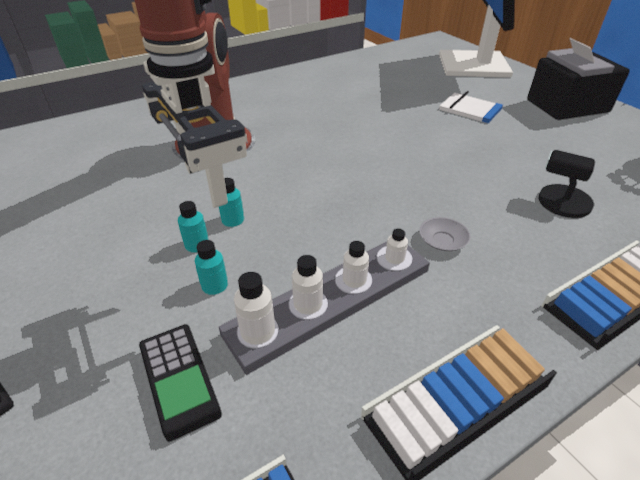

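View pics/top4.png

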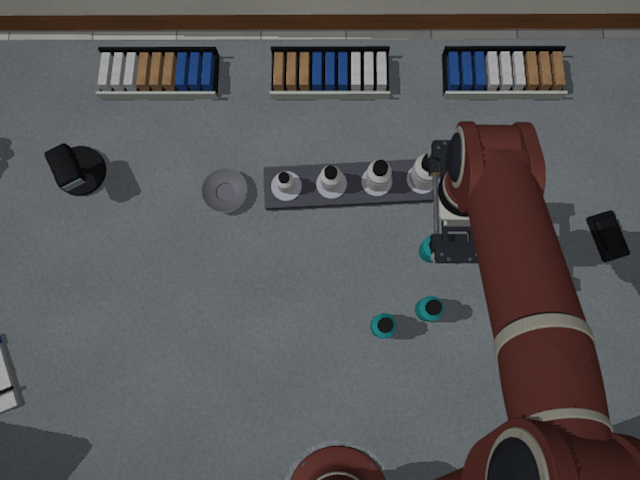

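All four stand upright in order. The arm hides d in the top view, so I'll move it aside and check.

>>> play_rows(
  increments="0.06 -0.005 -0.01 0 0 0 0;0.06 -0.005 -0.01 0 0 0 0;0.06 -0.005 -0.01 0 0 0 0;0.06 -0.005 -0.01 0 0 0 0;0.06 -0.005 0 0 0 0 0;0.06 -0.005 0 0 0 0 0;0.06 -0.005 0 0 0 0 0;0.06 -0.005 0 0 0 0 0;0.06 -0.005 0 0 0 0 0;0 0 0 0 0 0 0",
)

```text
time_s: 34.6
position: [0.4856, 0.1538, 0.2691]
tcp_rot: [3.14, -0.004, 1.579]
ft_force: [0.8, -0.6, -0.8]
gripper_width: 0.0928
gripper_force: 0.0
```

Run:
```python
from h import *
p,d=viewer.camera('top'); cv2.imwrite('pics/top5.png',p); X=cloud('top',d)
for n,h,x,y in [('c',.126,.6314,-.0807),('d',.144,.6366,-.1754)]:
    m=(X[...,2]>h-.012)&(X[...,2]<h+.02)&(abs(X[...,0]-x)<.03)&(abs(X[...,1]-y)<.03); ys,xs=np.nonzero(m)
    if len(xs): r=ray('top',xs.mean(),ys.mean(),h-.003); print(n,len(xs),(r[:2]-[x,y]).round(4),X[m][:,2].max())
a=cv2.imread('pics/top0.png')
for n,(u0,u1,v0,v1) in dict(term=(455,515,130,225),t1=(415,455,225,270)).items(): print(n,cv2.absdiff(a,p)[v0:v1,u0:u1].mean(), (cv2.absdiff(a,p)[v0:v1,u0:u1].max(2)>40).sum())
```

```text
c 199 [-0.0009  0.0001] 0.1301939211842884
d 258 [-0.0002  0.0005] 0.14876466690098988
term 12.265087719298245 0
t1 15.613148148148149 22
```

All bottles are within 1.5 mm of their disc centres, and the terminal hasn't moved.

```bash
python3 -c "
from rig import ticket
print(ticket.close_job())"
```

```text
the job is handed in; nothing more can be done
None
```

The job is handed in: the four white bottles stand upright within about 1.5 mm of their disc centres, tallest on disc 4 next to the terminal down to shortest on disc 1; the terminal and coin dish were left where they were.

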